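Load a square tube into the tacking jig and clamp it

ROBOT

A 7-joint arm with a two-finger parallel gripper is mounted at the origin on the work surface; the furniture and walls round the work are solid. World frame = base frame: x ahead of the robot, y to its left, z up, the work surface at z = 0. Lengths are in m, angles in rad, forces in N, time in s.
With the tool pointing down it reaches from about 0.425 to 0.875 m from the base axis. Payload 4.7 kg.
Tool frame: the origin (TCP) lies midway between the tips of the shut fingers; the grasp point (between the pads) lies 19 mm behind it (ctrl.grip_depth is the distance from the TCP to the grasp point, in m); z points along the fingers, y is the direction in which the jaws open and shut (so a half turn about z gives the same grasp; the last joint's range is limited). The gripper opens to 87 mm and grips with 3 to 60 N. Pads are 19 mm wide; open, the fingers measure 117 mm over their backs; the gripper's body (75 mm by 190 mm) begins 51 mm behind the grasp point.
Start: joints at [-1.113, 0.321, -0.07, 1.45, 0.023, 1.371, -0.057], TCP at [0.279, 0.587, 0.223] pointing down, gripper open.
Joint ranges: [-2.86, 2.86], [-0.3, 2.09], [-1.38, 1.24], [0.06, 2.45], [-1.56, 4.7], [0.09, 2.05], [-2.69, 2.69]. Speed limits (rad/s): [2.57, 2.57, 3.14, 3.14, 3.14, 3.14, 3.14].

INTERFACE

Orientations are given as a rotation vector (axis times angle).
In Python, from bench import ctrl gives the robot as it stands. The module is installed in compiled form; this text tells all that it offers.
- The arm moves only by the shell command python3 -m inch 'ROWS' [FORCE]. ROWS is JSON, a list of rows, each a list of 5 numbers: the opening, from -1 (shut) to 1 (fully open), so that 0 is half open, then the shift along the tool's x, y, z in mm, then the turn about the tool's z in rad. In form: [[fingers, tx, ty, tz, twist], ...]. A call has 1 to 5 rows; each row shifts and turns the pose as measured when the row begins, along the tool's axes as they then stand; what a row does not reach is not made up. A row lasts 1/8 s, in which the tool goes at most 62.5 mm and 10.7 degrees, less where a joint would pass 70% of its speed; a pose out of reach is approached as far as the arm can. A call is refused whole if a number of a shift passes 62.5 or a number of a turn 0.188, either way. A call with a gripper value outside its range is refused whole. The fingers move at their own pace and stop on an object; FORCE is the grip in N (left out, the last holds). Time passes only in rows, so rows that do not move let the fingers close. It gives the time, the measured TCP pose, the force and the opening at its end, in the units of the state.
- ctrl.get_state(): the state, without advancing time (a new reading comes with each control period).
- ctrl.get_image(name): name is "scene" or "top" or "wrist"; returns a dict with "color" (420x560x3 uint8, red, green, blue), "range_z" (420x560 float32, m along the optical axis (not along the pixel's ray), 0 where there is no reading), "K" (3x3 intrinsics, pixels), "R" (3x3) and "t" (3): a world point X has camera coordinates R X + t. Camera axes: x right, y down, z forward; pixel columns grow to the right and rows downward; lengths in m; the calibration is good to about 2 mm. A picture is of the moment at which its call begins.
- ctrl.close_job(): hands the job in, once; it reports no verdict.
The state is a dict: "time": time; "joint_positions": joint angles; "qd": joint speeds; "joint_torque": joint torques, N m; "position": TCP position; "tool_rot": TCP orientation; "ft_force": force on the tool from outside, world axes, zero at the start; "torque": the same for the moment, N m; "grip_width": opening from 0.0 (shut) to 1.0 (fully open).
Only numpy, scipy, OpenCV 4.12 (cv2) and the standard library are available. Lean on these libraries where they do the work, as an engineer would, in place of code of your own. Each camera call takes 0.05 s, during which the arm holds its last target. There are 200 camera calls.

TASK

Get the short thick square tube ready for tacking: lay it on the jig's plate at the mouth of the flared guide rails, slide it in between them against the spring-loaded end stop until the catch in the plate springs up behind it, then swing the clamp with the red knob over so that its rubber foot rests on the tube. Push firmly but do not force it, because the stop is only nipped tight by its thumbscrew, and leave the other things on the bench where they are.

Things in the scene. Friction and masses are not known exactly. Their poses are not given: they have to be found in the camera images.
- tube: The part: dark grey square steel tube offcut, 30 x 30 mm outside, 90 mm long, 3 mm walls, open ends, about 0.2 kg. Origin at the centre of its underside; y runs along its length, z up. It starts lying loose on the bench to the right of the jig.
- jig: Tacking jig bolted to the bench, mouth to the robot's right. Origin on the bench under the middle of its base plate; x is the direction in which the tube is pushed in, z up. Plate 305 x 124 x 12 mm (its top is 12 mm over the bench). Pushing the tube home with more than 35 N shifts the stop's setting; 12 to 18 N is a firm push.
- jig_mouth (a point): Middle of the mouth of the two steel guide rails, on the plate's top, at jig x = -82 mm. Gap there 80 mm; the rails (14 mm thick, 24 mm high above the plate, alike on both sides of the jig's x axis) close in at 0.28 rad each. Before the mouth the plate is clear as far as jig x = -152 mm. Site axes as the jig's.
- jig_throat (a point): Middle of the throat, on the plate's top, at jig x = 0 (12 mm above the jig's origin): from here to x = 88 mm the rails are parallel, with a 32 mm gap.
- jig_stop (a point): Middle setting of the end stop's face, on the plate's top, jig x = 60 mm. Stop (dark block), brass ejector plate and catch ride together on a depth slide that is locked within 8 mm either way of this; the setting is not measured: find it by feel or by eye. The ejector stands 10 mm out of the stop and pushes back with 3 N at first touch, 7 N when flush.
- catch (a joint): Spring catch on the slide: 12 mm wide steel tongue rising 6 mm through the middle of the plate, end face 92 mm before the stop's face. 0 rad: up; about 0.15: pressed down under the tube (under 1 N does it). It rises when the tube's tail has passed it, with the tube within 2 mm of the stop, and holds it there. Keep fingertips 10 mm above the plate to clear it.
- clamp (a joint): Hold-down clamp arm, hinged at the far end of the jig. 0 rad: foot lying on the tube, arm level, pointing back to the mouth; it grows as the arm is raised; starts raised at about 1.75 rad (leaning a little away from the mouth). Stiff hinge (0.06 N m); past upright it comes down by its own weight (0.35 kg).
- clamp_hinge (a point): The clamp's hinge axis, which runs along the jig's y; 112 mm from the jig's origin along x, 66 mm above the bench.
- clamp_knob (a point): Centre of the clamp's red ball knob, 26 mm across; it moves on a circle of 104 mm radius round the hinge, and stands at x = 11 mm, 92 mm above the bench, when the clamp is down.
- thin_tube: Bystander: thinner, longer square tube offcut, 25 x 25 x 120 mm, origin under its middle.
- marker: Bystander: yellow paint marker lying at the back of the bench, 135 mm long, 18 mm thick.
Things that resemble listed ones, but are neither listed nor needed, are in the scene too. What is shaped like the tube but brown or yellow is not meant.

How it is judged:
By the outcome, as a careful person would: the job done as asked, in the order asked, and still so for the second after the job is handed in, with the robot touching nothing.
It also fails if it takes over 70 s, if anything falls off the work surface, if the arm or the gripper's body presses on something with over 40 N, if the wrist force passes 120 N, or if a joint passes its speed limit or range.

## Working session

There is one attempt and no reset: what is moved stays moved. The work goes in short steps, Python scripts to look and compute and a shell command to move; the robot and the scene stay as the last step left them, time stands still between calls to the robot, and variables do not carry over. Pictures are saved under pics/ and viewed, about 8 in all and at most 12, crops included, and the job is handed in when it is done.

```bash
mkdir -p pics; cat > h.py <<'E'
from bench import ctrl
import numpy as np, cv2
from scipy.spatial.transform import Rotation as Ro
def img(n,f=None):
    d=ctrl.get_image(n)
    if f: cv2.imwrite(f,d["color"][:,:,::-1])
    return d
def ray(d,u,v,z):
    R=np.array(d["R"]);t=np.array(d["t"]);c=-R.T@t
    r=R.T@np.linalg.inv(d["K"])@np.array([u,v,1.]); return c+r*(z-c[2])/r[2]
def proj(d,X):
    p=d["K"]@(np.array(d["R"])@np.array(X)+np.array(d["t"])); return p[:2]/p[2]
def cloud(d):
    R=np.array(d["R"]);t=np.array(d["t"]);Z=d["range_z"];v,u=np.mgrid[:Z.shape[0],:Z.shape[1]]
    P=np.stack([u,v,np.ones_like(u)],-1)@np.linalg.inv(d["K"]).T*Z[...,None]
    W=(P-t)@R; W[Z==0]=np.nan; return W
def st():
    s=ctrl.get_state(); print(s["time"],np.round(s["position"],4),np.round(s["tool_rot"],3),"R",np.round(Ro.from_rotvec(s["tool_rot"]).as_matrix(),3).tolist(),"F",np.round(s["ft_force"],1),s["grip_width"])
E
python3 - <<'E'
from h import *
st()
import pickle
D={n:img(n,f"pics/{n}0.png") for n in("top","scene")}
pickle.dump(D,open("d0.pkl","wb"))
for n in D: d=D[n];print(n,-np.array(d["R"]).T@d["t"])
cv2.imwrite("pics/both.png",np.hstack([D["top"]["color"],D["scene"]["color"]])[:,:,::-1])
E
```

```text
0.0 [0.2789 0.5865 0.2214] [-6.910e-01 -3.064e+00  3.000e-03] R [[-0.903, 0.429, -0.001], [0.429, 0.903, -0.002], [-0.0, -0.002, -1.0]] F [ 0.7 -0.1 -0.6] 1.0027244833442834
top [ 0.22079728 -0.05540132  1.37879673]
scene [-0.48171753  0.59812596  0.86336313]
```

View pics/top0.png

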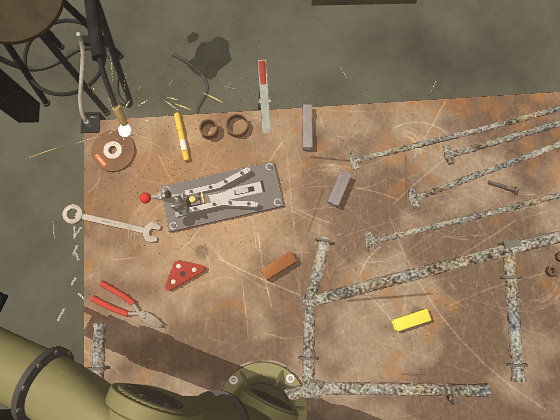

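View pics/scene0.png

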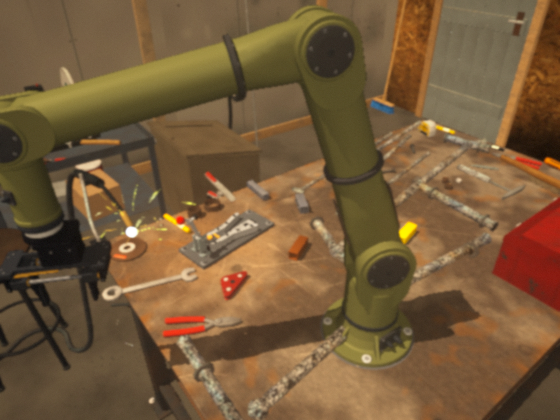

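Top view: the candidates are a short, thick grey tube (340,189), a thinner, longer grey tube (308,127), a brown piece (280,266) and a yellow piece (412,321). By the description it is (340,189). The jig is at (224,197) and the knob at (145,197). Next I'll check the choice in one crop and measure.

```bash
python3 - <<'E'
from h import *
import pickle
D=pickle.load(open("d0.pkl","rb"));d=D["top"]
c=d["color"][100:245,130:370]
cv2.imwrite("pics/crop.png",cv2.resize(c,None,fx=3.3,fy=3.3,interpolation=cv2.INTER_CUBIC)[:,:,::-1])
W=cloud(d)
def rect(m,box,z,name):
    u0,v0,u1,v1=box; k=np.zeros(m.shape,np.uint8); k[v0:v1,u0:u1]=m[v0:v1,u0:u1]
    cs,_=cv2.findContours(k,0,2); c=max(cs,key=cv2.contourArea)
    p=np.array([ray(d,*q[0],z)[:2]*1000 for q in c],np.float32)
    r=cv2.minAreaRect(p); print(name,np.round(r[0],1),np.round(r[1],1),round(r[2],2),cv2.boxPoints(r).round(0).tolist())
H=W[...,2]
rect(((H>0.018)&(H<.045)).astype(np.uint8),(318,160,365,220),.03,"tube")
rect(((H>0.014)&(H<.045)).astype(np.uint8),(295,95,322,160),.025,"thin")
rect(((H>0.006)&(H<.2)).astype(np.uint8),(155,155,292,240),.012,"jig")
hsv=cv2.cvtColor(d["color"],cv2.COLOR_RGB2HSV)
m=((hsv[...,1]>170)&((hsv[...,0]<6)|(hsv[...,0]>174))).astype(np.uint8)
k=m[185:210,135:155];ys,xs=np.nonzero(k);print("knob px",xs.mean()+135,ys.mean()+185,np.nanmedian(W[185:210,135:155][k>0],axis=0))
# bolts/holes for plate, rows of heights
print(np.round(H[180:215:5,160:290:8]*1000).tolist())
E
```

```text
tube [ 540.8 -208.9] [29.8 91.9] 65.2 [[493.0, -203.0], [576.0, -242.0], [589.0, -215.0], [505.0, -176.0]]
thin [ 712.7 -131.5] [ 24.6 122. ] 89.49 [[652.0, -143.0], [774.0, -144.0], [774.0, -120.0], [652.0, -119.0]]
jig [530.4 105.6] [127.8 322.5] 11.28 [[436.0, 251.0], [499.0, -65.0], [625.0, -40.0], [562.0, 276.0]]
knob px 144.8181818181818 197.4659090909091 [0.49642731 0.25662151 0.164342  ]
[[0.0, -2.0, -4.0, -2.0, 18.0, 14.0, 13.0, 10.0, 41.0, 38.0, 6.0, 13.0, 9.0, 8.0, 11.0, 1.0, -2.0], [-1.0, 10.0, 10.0, 14.0, 11.0, 12.0, 36.0, 38.0, 29.0, 3.0, 15.0, 10.0, 10.0, 12.0, 9.0, 3.0, -7.0], [-3.0, 11.0, 9.0, 12.0, 41.0, 33.0, 35.0, 17.0, 13.0, 15.0, 17.0, 11.0, 14.0, 13.0, 12.0, 2.0, nan], [147.0, 154.0, 74.0, 13.0, 38.0, 30.0, 12.0, 13.0, 15.0, 11.0, 5.0, 9.0, 13.0, 9.0, 13.0, 12.0, -1.0], [-1.0, 114.0, 72.0, 9.0, nan, 24.0, 16.0, 12.0, 39.0, 37.0, 10.0, 9.0, 13.0, 11.0, 10.0, 16.0, -6.0], [2.0, 4.0, 74.0, 10.0, 39.0, 34.0, 32.0, 31.0, 31.0, 38.0, 41.0, 34.0, 32.0, 10.0, 16.0, 13.0, -1.0], [-3.0, 10.0, 29.0, 15.0, nan, 30.0, 15.0, 11.0, 17.0, 12.0, 10.0, 10.0, 13.0, 6.0, -5.0, 0.0, 2.0]]
```

View pics/crop.png

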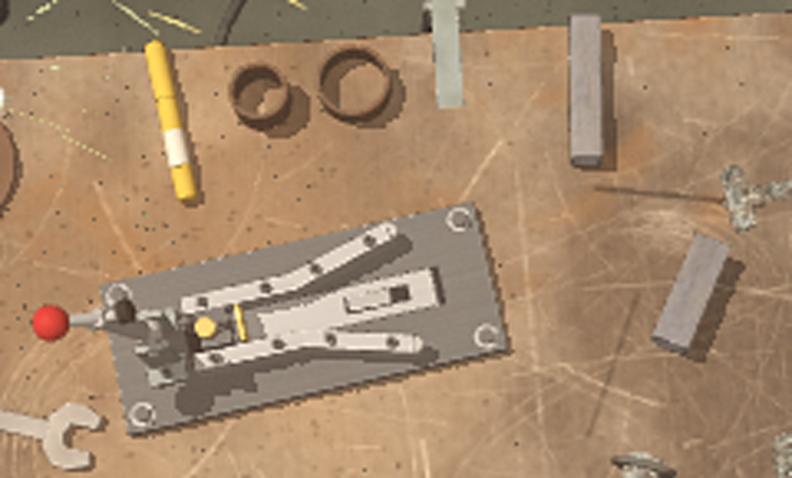

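The crop confirms the tube at (340,189): short and thick, 30 x 92 mm measured. The jig's bolts are in clear view and the mouth faces -y, so I'll take the jig pose from the bolts and corners.

```bash
python3 - <<'E'
from h import *
import pickle
D=pickle.load(open("d0.pkl","rb"));d=D["top"]
f=lambda u,v,z:ray(d,(u+.5)/3.3-.5+130,(v+.5)/3.3-.5+100,z)[:2]*1000
# order: tail+left.. : mouth-far, mouth-near, end-near, end-far
for P,z in (([(460,219),(487,336),(143,413),(117,297)],.015),([(473,203),(509,352),(132,434),(103,284)],.012)):
    Q=np.array([f(*p,z) for p in P]);a=(Q[2]+Q[3]-Q[0]-Q[1])/2
    print(Q.mean(0),np.linalg.norm(a),"yaw",np.arctan2(a[1],a[0]),np.linalg.norm(Q[0]-Q[1]))
o=np.array([f(*p,.036) for p in[(268,288),(330,340),(202,303),(216,358),(371,240),(392,342)]]);print("rail bolts",o.round(1).tolist())
print("ejector",f(240,322,.03),"catch dark",f(398,294,.012), "slide end",f(437,285,.012))
E
```

```text
[531.7433557   96.51835477] 276.50354349936373 yaw 1.7759570887784877 97.6421086441073
[530.95533745  94.83021492] 300.8035294586522 yaw 1.7685953655229176 124.87347091775116
rail bolts [[549.7, 120.9], [507.2, 72.9], [538.9, 172.1], [495.1, 161.0], [586.4, 40.4], [504.5, 25.0]]
ejector [524.44890768 143.45256921] catch dark [548.31514556  21.18577593] slide end [554.92645314  -9.80625842]
```

Jig origin is about (531.5, 95.7) mm with yaw 1.773. The tube is at (541,-209) and its axis already lies along the tool's x, so no turn is needed for the grasp. I'll travel to above the tube's tail side.

```bash
python3 -m inch '[[1,-43,-45,-5,0],[1,-43,-45,-5,0],[1,-43,-45,0,0],[1,-43,-45,0,0],[1,-43,-45,0,0]]' 50; python3 -m inch '[[1,-43,-45,0,0],[1,-43,-45,0,0],[1,-43,-45,0,0],[1,-43,-45,0,0],[1,-43,-45,0,0]]'; python3 -c "from h import *; st()"
```

```text
time: 0.72
position: [0.3745, 0.2911, 0.2279]
tool_rot: [-0.676, -3.064, 0.009]
ft_force: [1.2, 0.9, 0.5]
grip_width: 1.001
time: 1.35
position: [0.4729, -0.0051, 0.228]
tool_rot: [-0.675, -3.065, 0.006]
ft_force: [1.8, 0.3, 0.3]
grip_width: 1.0
1.35 [ 0.4729 -0.0051  0.228 ] [-0.675 -3.065  0.006] R [[-0.907, 0.42, -0.004], [0.42, 0.907, -0.003], [0.002, -0.005, -1.0]] F [1.8 0.3 0.3] 0.9999634842056179
```

```bash
python3 -m inch '[[1,-35,-32,15,0],[1,-35,-32,20,0],[1,-35,-32,20,0],[1,-35,-32,20,0],[1,-35,-32,10,0]]'; python3 -m inch '[[1,0,0,0,0]]' >/dev/null
python3 - <<'E'
from h import *
st(); d=img("wrist","pics/w1.png"); W=cloud(d); H=W[...,2]
p=ctrl.get_state()["position"]; m=((H>.02)&(H<.04)).astype(np.uint8)
n,l,s,c=cv2.connectedComponentsWithStats(m)
for i in range(1,n):
    if s[i,4]>1500:
        P=(W[l==i][:,:2]*1000).astype(np.float32); r=cv2.minAreaRect(P); print(s[i],np.round(r[0],1),np.round(r[1],1),r[2],np.nanmedian(H[l==i]))
E
```

```text
time: 1.98
position: [0.5663, -0.2318, 0.1413]
tool_rot: [-0.676, -3.067, 0.002]
ft_force: [0.6, 0.4, 1.1]
grip_width: 0.998
2.1 [ 0.5649 -0.2362  0.1395] [-0.685 -3.062  0.008] R [[-0.905, 0.426, -0.005], [0.426, 0.905, -0.004], [0.002, -0.006, -1.0]] F [-0.2  0.7  0.7] 0.999082171651722
[ 280  102   41  119 4679] [ 543.2 -210.4] [30.1 90. ] 65.25808715820312 0.030723645983702242
```

View pics/w1.png

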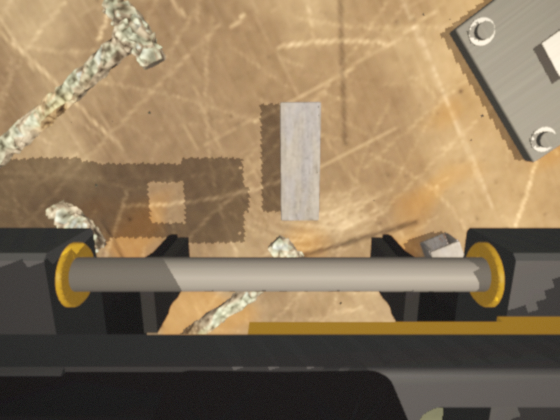

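Wrist view: the tube lies upright at (300,160) with the jig plate at top right, and the tube's centre is (543.2,-210.4). I correct by (5.6, 14.3) mm and descend.

```bash
python3 -m inch '[[1,5.6,14.3,30,0],[1,0,0,30,0],[1,0,0,20,0],[1,0,0,0,0]]'; python3 -c "from h import *; st()"
```

```text
time: 2.65
position: [0.5669, -0.2119, 0.0589]
tool_rot: [-0.673, -3.066, -0.004]
ft_force: [-0.4, -0.4, -0.1]
grip_width: 1.002
2.65 [ 0.5669 -0.2119  0.0589] [-0.673 -3.066 -0.004] R [[-0.908, 0.419, -0.002], [0.419, 0.908, 0.003], [0.003, 0.002, -1.0]] F [-0.4 -0.4 -0.1] 1.0021617560821634
```

```bash
python3 -m inch '[[1,-2.9,-8.6,20,0],[1,0,0,17,0],[1,0,0,0,0]]'; python3 -c "from h import *; st()"
```

```text
time: 3.02
position: [0.5671, -0.2215, 0.0213]
tool_rot: [0.672, 3.068, 0.004]
ft_force: [0.1, -0.3, 0.2]
grip_width: 1.0
3.025 [ 0.5671 -0.2215  0.0213] [0.672 3.068 0.004] R [[-0.908, 0.418, 0.001], [0.418, 0.908, 0.003], [-0.0, 0.003, -1.0]] F [ 0.1 -0.3  0.2] 1.000152581185614
```

```bash
python3 -m inch '[[1,0,0,9,0],[-0.3,0,0,0,0],[-0.6,0,0,0,0],[-0.9,0,0,0,0]]' 45; python3 -m inch '[[-0.9,0,0,0,0],[-0.9,0,0,0,0]]';python3 -m inch '[[-0.9,0,0,-20,0],[-0.9,0,0,-30,0],[-0.9,0,0,-30,0],[-0.9,0,0,0,0]]';  python3 -c "from h import *; st()"
```

```text
time: 3.52
position: [0.568, -0.2221, 0.0127]
tool_rot: [0.673, 3.066, 0.004]
ft_force: [-0.2, -0.8, 0.6]
grip_width: 0.743
time: 3.78
position: [0.5684, -0.2221, 0.0133]
tool_rot: [0.672, 3.065, 0.004]
ft_force: [-0.8, 0.3, -0.4]
grip_width: 0.516
time: 4.28
position: [0.5689, -0.2231, 0.0999]
tool_rot: [0.673, 3.062, 0.004]
ft_force: [-0.2, -0.5, -1.0]
grip_width: 0.086
4.275 [ 0.5689 -0.2231  0.0999] [0.673 3.062 0.004] R [[-0.908, 0.419, 0.007], [0.419, 0.908, 0.001], [-0.006, 0.004, -1.0]] F [-0.2 -0.5 -1. ] 0.08578855609363302
```

The fingers are slow, so I lifted too early. I'll reopen and measure the tube again.

```bash
python3 -m inch '[[1,0,0,0,0],[1,0,0,0,0],[1,0,0,0,0],[1,0,0,0,0],[1,0,0,0,0]]';python3 -m inch '[[1,0,0,0,0],[1,0,0,0,0],[1,0,0,0,0]]'
cat >> h.py <<'E'
def tube(d,lo,hi,f=1000):
    W=cloud(d);H=W[...,2]; m=((H>lo)&(H<hi)).astype(np.uint8); n,l,s,c=cv2.connectedComponentsWithStats(m)
    for i in range(1,n):
        if s[i,4]>f:
            P=(W[l==i][:,:2]*1000).astype(np.float32); r=cv2.minAreaRect(P); print(s[i],np.round(r[0],1),np.round(r[1],1),r[2],np.nanmedian(H[l==i]))
E
python3 -c "
from h import *
st(); tube(img('wrist'),.02,.04)"
```

```text
time: 4.9
position: [0.5672, -0.2225, 0.0979]
tool_rot: [0.674, 3.066, 0.004]
ft_force: [0.1, 0.4, -0.6]
grip_width: 0.572
time: 5.28
position: [0.5671, -0.2224, 0.0976]
tool_rot: [0.674, 3.066, 0.004]
ft_force: [0.3, -0.3, 0.1]
grip_width: 0.917
5.275 [ 0.5671 -0.2224  0.0976] [0.674 3.066 0.004] R [[-0.908, 0.419, 0.002], [0.419, 0.908, 0.002], [-0.001, 0.003, -1.0]] F [ 0.3 -0.3  0.1] 0.9168305653676309
[  59    0   50   56 1424] [ 409.9 -283.4] [37.3 23. ] 1.2555373907089233 0.021895502481142436
[ 258  105   48  138 6341] [ 543.2 -210.4] [30.1 90.2] 65.41374206542969 0.03072038619659099
```

The tube hasn't moved. I'll descend again and close with enough time.

```bash
python3 -m inch '[[0.6,0,0,30,0],[0.6,0,0,30,0],[0.6,0,0,20,0],[0.6,0,0,4,0],[0,0,0,0,0]]' 45; python3 -m inch '[[-0.9,0,0,0,0],[-0.9,0,0,0,0],[-0.9,0,0,0,0],[-0.9,0,0,0,0],[-0.9,0,0,0,0]]';python3 -m inch '[[-0.9,0,0,0,0]]';  python3 -c "from h import *; st()"
```

```text
time: 5.95
position: [0.5693, -0.2227, 0.013]
tool_rot: [0.673, 3.063, 0.004]
ft_force: [0.4, 1.6, 0.2]
grip_width: 0.751
time: 6.58
position: [0.5712, -0.2234, 0.0158]
tool_rot: [0.671, 3.058, 0.004]
ft_force: [-1.0, -0.3, -1.3]
grip_width: 0.341
time: 6.7
position: [0.5713, -0.2234, 0.0158]
tool_rot: [0.671, 3.058, 0.004]
ft_force: [0.0, -0.0, -0.2]
grip_width: 0.341
6.7 [ 0.5713 -0.2234  0.0158] [0.671 3.058 0.004] R [[-0.908, 0.419, 0.011], [0.419, 0.908, 0.0], [-0.01, 0.005, -1.0]] F [ 0.  -0.  -0.2] 0.3411235624192814
```

Gripped: 0.341 of 87 mm is about 30 mm. I'll lift and turn.

```bash
python3 -m inch '[[-0.9,0,0,-20,0],[-0.9,0,0,-30,0],[-0.9,0,0,-20,0.18],[-0.9,0,0,0,0.18],[-0.9,0,0,0,0.18]]';python3 -m inch '[[-0.9,0,0,0,0.18],[-0.9,0,0,0,0.18],[-0.9,0,0,0,0]]';  python3 -c "
from h import *; st()
s=ctrl.get_state();R=Ro.from_rotvec(s['tool_rot']).as_matrix();print(np.arctan2(R[1,0],R[0,0]), R.T@(np.array([.5587,-.0376,.09])-s['position'])*1000)"
```

```text
time: 7.32
position: [0.5703, -0.224, 0.0927]
tool_rot: [1.487, 2.755, 0.01]
ft_force: [0.1, 0.0, -2.3]
grip_width: 0.342
time: 7.7
position: [0.5708, -0.2242, 0.0965]
tool_rot: [1.969, 2.434, 0.016]
ft_force: [-0.7, -0.1, -1.9]
grip_width: 0.339
7.7 [ 0.5708 -0.2242  0.0965] [1.969 2.434 0.016] R [[-0.209, 0.978, 0.015], [0.978, 0.209, 0.001], [-0.002, 0.015, -1.0]] F [-0.7 -0.1 -1.9] 0.339002309317144
1.781018809427232 [185.01949981  26.982152     6.50498715]
```

```bash
python3 -m inch '[[-0.9,45,7,0,0],[-0.9,50,7,0,0],[-0.9,50,7,0,0],[-0.9,25,3,0,0],[-0.9,0,0,0,0]]';  python3 - <<'E'
from h import *; st()
d=img("wrist","pics/w2.png"); W=cloud(d)
s=ctrl.get_state();p=np.array(s["position"])
tube(d,.10,.2); tube(d,.029,.045)
E
```

```text
time: 8.32
position: [0.5581, -0.0499, 0.0997]
tool_rot: [1.948, 2.447, 0.018]
ft_force: [0.2, -0.2, -2.3]
grip_width: 0.342
8.325 [ 0.5581 -0.0499  0.0997] [1.948 2.447 0.018] R [[-0.224, 0.974, 0.018], [0.975, 0.224, 0.0], [-0.004, 0.018, -1.0]] F [ 0.2 -0.2 -2.3] 0.34211154868476595
[    0    88   560   246 56677] [549.8 -22.2] [107.5  87.7] 51.730865478515625 0.18812712397938425
[ 203    0   53  122 3125] [506.5  37.1] [72.6 14.5] 85.99295043945312 0.036644305887620056
[ 327    0   49  125 3236] [580.8  54. ] [14.7 75.1] 28.05107307434082 0.03666241247306803
[   0  292   54   42 1478] [ 401.1 -159.6] [34.8 32. ] 9.94505500793457 0.0372319153700342
```

View pics/w2.png

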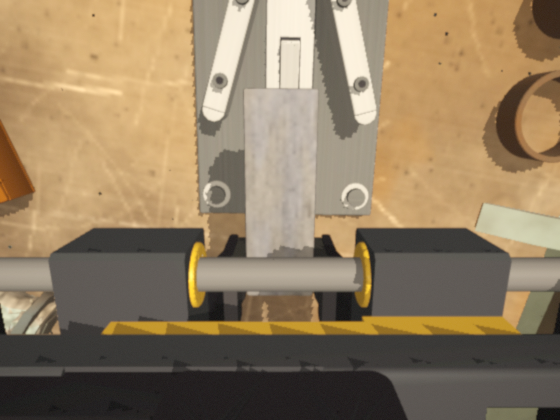

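Wrist view: the tube hangs over the mouth (245–316, 90–290) and the rails' bisector is about 9 px to its right. The rail fit gives jig origin (533.1, 96.0) and yaw 1.7806. The tube needs about +5.9 in tool y, +12 in x and a 0.016 turn. The helper below computes jig coordinates.

```bash
cat >> h.py <<'E'
J0=np.array([533.1,96.0]);Y=1.7806
def jig(tx=None,ty=0):
    s=ctrl.get_state();p=np.array(s["position"])*1000;R=Ro.from_rotvec(s["tool_rot"]).as_matrix()
    B=np.array([[np.cos(Y),np.sin(Y)],[-np.sin(Y),np.cos(Y)]]);q=B@(p[:2]-J0)
    f=np.array(s["ft_force"]);fj=B@f[:2]
    print("t",round(s["time"],2),"jig xy",q.round(1),"z",p[2].round(1),"dyaw(twist needed)",round(np.arctan2(R[1,0],R[0,0])-Y,3),"tilt",R[:2,2].round(3),"Fjig",fj.round(1),"Fz",f[2].round(1),"grip",round(s["grip_width"]*87,1))
E
python3 -m inch '[[-0.9,12,6,20,0.016],[-0.9,0,0,20,0],[-0.9,0,0,10,0],[-0.9,0,0,0,0]]' >/dev/null; python3 -c "
from h import *; jig()"
```

```text
t 8.88 jig xy [-141.6    0.9] z 45.4 dyaw(twist needed) -0.007 tilt [ 0.017 -0.003] Fjig [0.4 0.2] Fz -1.5 grip 29.5
```

```bash
python3 -m inch '[[-0.9,6,0.9,10,-0.007],[-0.9,0,0,4,0],[-0.9,0,0,2,0]]' >/dev/null; python3 -c "
from h import *; jig()"
```

```text
t 9.25 jig xy [-136.1   -0.8] z 28.9 dyaw(twist needed) -0.0 tilt [ 0.018 -0.003] Fjig [-0.6  0.1] Fz -0.7 grip 29.3
```

```bash
python3 -m inch '[[-0.9,0,-0.8,1.5,0],[-0.9,12,0,0.3,0],[-0.9,15,0,0,0],[-0.9,0,0,0,0]]' >/dev/null; python3 -c "
from h import *; jig()"
```

```text
t 9.75 jig xy [-107.    -1.2] z 28.0 dyaw(twist needed) 0.0 tilt [ 0.02  -0.002] Fjig [-0.  -0.4] Fz -1.1 grip 29.8
```

```bash
python3 -m inch '[[-0.9,10,-1,0.2,0],[-0.9,10,0,0,0],[-0.9,8,0,0,0],[-0.9,0,0,0,0]]' >/dev/null; python3 -c "
from h import *; jig(); tube(img('wrist','pics/w3.png'),.029,.06)"
```

```text
t 10.25 jig xy [-76.7  -0.5] z 28.0 dyaw(twist needed) 0.001 tilt [ 0.021 -0.002] Fjig [1.3 0.7] Fz 0.6 grip 29.5
[ 173    0   70  233 8213] [508.   74.6] [19.3 99.4] 0.536324679851532 0.03676188038078063
[  218     0   168   257 21211] [541.   75.6] [ 72.7 103.2] 23.067567825317383 0.042358590519935665
```

View pics/w3.png

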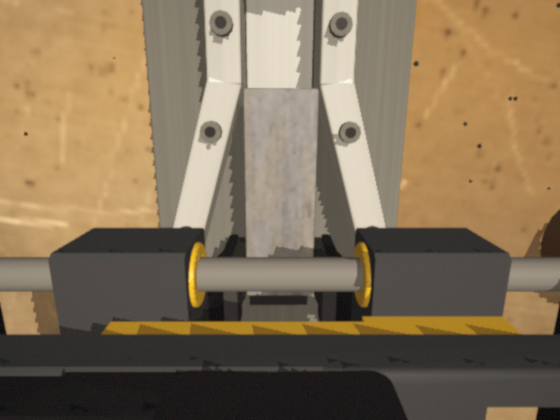

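The tube is centred (245–316, 90–295), its nose at the throat's start (row 88). I'll slide a little further, open slightly so the fingers clear the rails, then lift.

```bash
python3 -m inch '[[-0.9,5,-0.5,0,0],[-0.9,1,0,0,0],[-0.2,0,0,0,0],[-0.2,0,0,0,0]]' >/dev/null; python3 -c "
from h import *; jig()"; python3 -m inch '[[-0.2,0,0,-10,0],[-0.2,0,0,-20,0],[-0.2,0,0,-20,0],[-1,-10,0,0,0],[-1,-20,0,0,0]]'; python3 -m inch '[[-1,-15,0,0,0],[-1,0,0,0,0],[-1,0,0,0,0]]' >/dev/null; python3 -c "
from h import *; jig(); tube(img('wrist','pics/w4.png'),.0385,.06)"
```

```text
t 10.8 jig xy [-71.4   0.1] z 27.9 dyaw(twist needed) -0.001 tilt [ 0.021 -0.002] Fjig [-0.7 -0.7] Fz -0.3 grip 34.1
time: 11.42
position: [0.5542, -0.0027, 0.0832]
tool_rot: [1.963, 2.429, 0.023]
ft_force: [-0.4, -1.0, 0.5]
grip_width: 0.255
t 11.8 jig xy [-119.1    0.7] z 83.1 dyaw(twist needed) -0.003 tilt [ 0.024 -0.001] Fjig [-0.6 -0.4] Fz -0.3 grip 1.1
[ 251    0   58  173 9545] [541.6  55.6] [30.1 89.1] 11.544690132141113 0.042711557468228176
```

```bash
python3 -m inch '[[-1,0,0.5,20,0],[-1,0,0,22,0],[-1,0,0,10,0],[-1,0,0,0,0]]' >/dev/null; python3 -c "
from h import *; jig()"
```

```text
t 12.35 jig xy [-1.167e+02 -1.000e-01] z 26.1 dyaw(twist needed) 0.001 tilt [ 0.021 -0.001] Fjig [ 0.5 -0.2] Fz 1.1 grip 0.4
```

```bash
python3 -m inch '[[-1,15,0,0,0],[-1,12,0,0,0],[-1,12,0,0,0],[-1,8,0,0,0]]'; python3 -c "
from h import *; jig()"
```

```text
time: 12.85
position: [0.5482, 0.0311, 0.0272]
tool_rot: [1.963, 2.429, 0.022]
ft_force: [-0.1, -0.7, -0.2]
grip_width: 0.003
t 12.85 jig xy [-66.6  -1.2] z 27.2 dyaw(twist needed) 0.001 tilt [ 0.023 -0.   ] Fjig [-0.7  0.2] Fz -0.2 grip 0.3
```

```bash
python3 -m inch '[[-1,5,-1,0.5,0],[-1,4,0,0,0],[-1,2,0,0,0]]'; python3 -c "
from h import *; jig()"; python3 -m inch '[[-1,2,0,0,0],[-1,2,0,0,0]]'; python3 -c "
from h import *; jig()"
```

```text
time: 13.22
position: [0.5451, 0.042, 0.027]
tool_rot: [1.961, 2.429, 0.022]
ft_force: [0.8, -3.1, -0.3]
grip_width: 0.004
t 13.22 jig xy [-55.3  -0.4] z 27.0 dyaw(twist needed) 0.002 tilt [ 0.024 -0.001] Fjig [-3.2 -0.1] Fz -0.3 grip 0.4
time: 13.48
position: [0.5445, 0.0429, 0.0271]
tool_rot: [1.963, 2.424, 0.019]
ft_force: [1.0, -5.2, -0.3]
grip_width: 0.006
t 13.47 jig xy [-54.3  -0.1] z 27.1 dyaw(twist needed) -0.0 tilt [ 0.025 -0.004] Fjig [-5.3  0.1] Fz -0.3 grip 0.5
```

Ejector touched (3–5 N at x≈-54). I'll keep pushing in small steps.

```bash
python3 -m inch '[[-1,3.5,0,0,0],[-1,3.5,0,0,0]]'; python3 -c "
from h import *; jig()"; python3 -m inch '[[-1,3.5,0,0,0],[-1,3.5,0,0,0]]'; python3 -c "
from h import *; jig()"
```

```text
time: 13.72
position: [0.5435, 0.0469, 0.0272]
tool_rot: [1.964, 2.419, 0.016]
ft_force: [1.8, -6.1, -0.5]
grip_width: 0.006
t 13.72 jig xy [-50.2   0. ] z 27.2 dyaw(twist needed) -0.003 tilt [ 0.026 -0.008] Fjig [-6.3 -0.5] Fz -0.5 grip 0.5
time: 13.98
position: [0.5428, 0.0497, 0.0274]
tool_rot: [1.965, 2.413, 0.012]
ft_force: [1.8, -7.9, 0.2]
grip_width: 0.006
t 13.97 jig xy [-47.4   0.1] z 27.4 dyaw(twist needed) -0.006 tilt [ 0.028 -0.012] Fjig [-8.1 -0.1] Fz 0.2 grip 0.5
```

```bash
python3 -m inch '[[-1,3.5,0,0,-0.005],[-1,3.5,0,0,0]]'; python3 -c "
from h import *; jig()"; python3 -m inch '[[-1,4,0,0,0],[-1,4,0,0,0]]'; python3 -c "
from h import *; jig()"
```

```text
time: 14.22
position: [0.5424, 0.0515, 0.0275]
tool_rot: [1.96, 2.411, 0.007]
ft_force: [1.2, -7.9, 0.0]
grip_width: 0.004
t 14.22 jig xy [-45.4   0.2] z 27.5 dyaw(twist needed) -0.005 tilt [ 0.03  -0.018] Fjig [-8.   0.4] Fz 0.0 grip 0.3
time: 14.48
position: [0.5423, 0.0516, 0.0277]
tool_rot: [1.961, 2.399, -0.0]
ft_force: [1.8, -11.6, 0.5]
grip_width: 0.003
t 14.47 jig xy [-45.3   0.3] z 27.7 dyaw(twist needed) -0.01 tilt [ 0.033 -0.027] Fjig [-11.8   0.6] Fz 0.5 grip 0.3
```

Hard stop 10 mm after first touch, at 11.8 N. One slightly firmer push.

```bash
python3 -m inch '[[-1,5,0,0,0],[-1,5,0,0,0]]'; python3 -c "
from h import *; jig()"
```

```text
time: 14.72
position: [0.5422, 0.0515, 0.0279]
tool_rot: [1.962, 2.385, -0.01]
ft_force: [2.7, -12.2, -0.9]
grip_width: 0.007
t 14.72 jig xy [-45.4   0.3] z 27.9 dyaw(twist needed) -0.016 tilt [ 0.037 -0.039] Fjig [-12.5  -0.1] Fz -0.9 grip 0.6
```

```bash
python3 -m inch '[[-1,6.5,0,0,0]]'; python3 -c "
from h import *; jig()";python3 -m inch '[[-1,-10,0,0,0],[-1,-15,0,0,0],[-1,-15,0,-20,0],[-1,0,0,-40,0],[-1,0,0,-10,0]]' >/dev/null; python3 -c "
from h import *; jig(); tube(img('wrist','pics/w5.png'),.0385,.06); 
c=cv2.imread('pics/w5.png')[:300,140:420]; cv2.imwrite('pics/w5c.png',cv2.resize(c,None,fx=2,fy=2))"
```

```text
time: 14.85
position: [0.5422, 0.0516, 0.028]
tool_rot: [1.962, 2.377, -0.016]
ft_force: [3.9, -16.6, 0.3]
grip_width: 0.005
t 14.85 jig xy [-45.3   0.4] z 28.0 dyaw(twist needed) -0.02 tilt [ 0.039 -0.046] Fjig [-17.   -0.4] Fz 0.3 grip 0.4
t 15.47 jig xy [-80.7   4.1] z 100.5 dyaw(twist needed) -0.02 tilt [ 0.035 -0.041] Fjig [-0.7  0.3] Fz -1.1 grip 0.5
[ 252    0   55  148 7684] [531.8  98.5] [30.1 79.8] 11.797698974609375 0.04273415525246348
```

View pics/w5c.png

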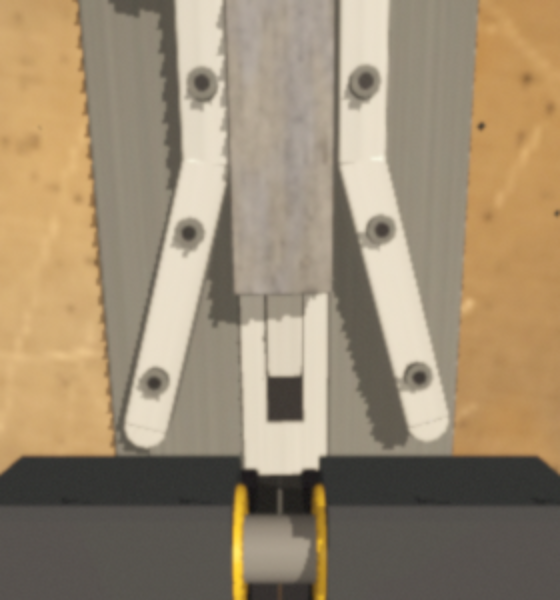

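The tube sits between the rails with its tail at jig x≈-37, and it did not spring back 10 mm. The catch tongue is right behind it, at (285,330) in the crop. I'll check the tongue's height from range.

```bash
python3 - <<'E'
from h import *
d=img("wrist"); W=cloud(d)*1000
B=np.array([[np.cos(Y),np.sin(Y)],[-np.sin(Y),np.cos(Y)]]);q=(W[...,:2]-J0)@B.T
for x in range(-66,-30,3):
    f=lambda a,b:np.nanmedian(W[...,2][(abs(q[...,0]-x)<1.5)&(abs(q[...,1])>=a)&(abs(q[...,1])<b)])
    print(x,"tongue",f(0,4).round(1),"side",f(9,13).round(1))
m=(W[...,2]>38)&(W[...,2]<48)&(abs(q[...,1])<14)
print("tail x",np.nanpercentile(q[...,0][m],1))
h=img("top"); hs=cv2.cvtColor(h["color"],cv2.COLOR_RGB2HSV); jig()
E
```

```text
-66 tongue 14.9 side 14.1
-63 tongue 15.4 side 13.9
-60 tongue 15.7 side 14.0
-57 tongue 16.4 side 181.8
-54 tongue 196.2 side 196.9
-51 tongue 211.5 side 210.3
-48 tongue 193.4 side 193.5
-45 tongue 192.6 side 192.9
-42 tongue 192.8 side 192.8
-39 tongue 187.4 side 187.0
-36 tongue 42.4 side 42.6
-33 tongue 42.8 side 42.8
tail x -35.975400378131866
t 15.62 jig xy [-80.2   5.6] z 98.1 dyaw(twist needed) -0.019 tilt [ 0.032 -0.043] Fjig [0.2 0.5] Fz 0.2 grip 0.4
```

```bash
python3 - <<'E'
from h import *
d=img("wrist"); W=cloud(d)*1000; W[W[...,2]>60]=np.nan
B=np.array([[np.cos(Y),np.sin(Y)],[-np.sin(Y),np.cos(Y)]]);q=(W[...,:2]-J0)@B.T
for x in range(-66,-36,3):
    f=lambda a,b:np.nanmedian(W[...,2][(abs(q[...,0]-x)<1.5)&(abs(q[...,1])>=a)&(abs(q[...,1])<b)])
    print(x,"tongue",f(0,4).round(1),"side",f(9,13).round(1))
E
```

```text
-66 tongue 15.0 side 13.9
-63 tongue 15.2 side 13.8
-60 tongue 15.8 side 13.5
-57 tongue 16.3 side 13.6
-54 tongue 16.6 side 13.7
-51 tongue 17.0 side 13.8
-48 tongue 17.6 side 13.8
-45 tongue 17.8 side 13.8
-42 tongue 18.3 side 13.9
-39 tongue 18.0 side nan
  return np.nanmean(a, axis, out=out, keepdims=keepdims)
```

The catch is up: the tongue rises to 18 mm at the tube's tail, about 6 mm over the plate. For the clamp I'll grip the knob lightly and follow its arc. First I rise and look at the knob.

```bash
python3 -m inch '[[-0.5,0,2,-40,0],[0,0,3,-50,0],[0.3,30,0,-30,0],[0.3,45,0,0,0],[0.3,45,0,0,0]]' 8 >/dev/null;  python3 -m inch '[[0.3,0,0,0,0],[0.3,0,0,0,0]]' >/dev/null; python3 - <<'E'
from h import *
jig()
def knob(n):
    d=img(n,f"pics/k{n}.png");hs=cv2.cvtColor(d["color"],cv2.COLOR_RGB2HSV)
    m=((hs[...,1]>170)&(hs[...,2]>60)&((hs[...,0]<6)|(hs[...,0]>174))).astype(np.uint8)
    W=cloud(d)*1000;B=np.array([[np.cos(Y),np.sin(Y)],[-np.sin(Y),np.cos(Y)]])
    c_,l,s,c=cv2.connectedComponentsWithStats(m)
    for i in range(1,c_):
        if s[i,4]>25:
            w=np.nanmedian(W[l==i],axis=0);r=ray(d,*c[i],.160)*1000;print(n,s[i],c[i].round(),"med jig",(B@(w[:2]-J0)).round(1),w[2].round(1),"ray@160",(B@(r[:2]-J0)).round(1))
knob("wrist");knob("top")
E
```

```text
t 16.55 jig xy [50.7  6.1] z 205.3 dyaw(twist needed) -0.017 tilt [ 0.016 -0.049] Fjig [-0.2 -1.1] Fz 0.9 grip 55.0
wrist [ 266    0   48   39 1564] [289.  17.] med jig [161.3  -0.8] 166.4 ray@160 [162.4  -0.8]
wrist [  49   23   88  122 4493] [97. 81.] med jig [141.1 168.7] 16.6 ray@160 [132.8 103.2]
top [262  61   4  23  39] [264.  72.] med jig [-182.3 -293.7] 41.0 ray@160 [-173.3 -238. ]
top [104 284  16   8  35] [111. 288.] med jig [324.9 170. ] 13.5 ray@160 [278.8 188.1]
top [ 91 296  37  20 160] [109. 306.] med jig [336.1 213.8] 13.5 ray@160 [290.7 227.2]
```

View pics/kwrist.png

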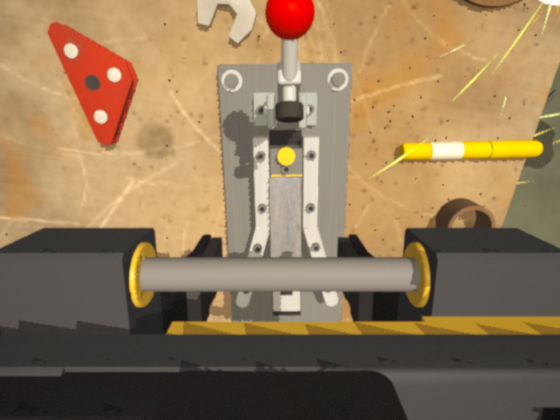

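Wrist view: the knob is at (289,17), i.e. jig about (160, -0.8) and z about 160. The tube is seated, the thin tube is not in view, and the marker is at (475,150). I go above the knob.

```bash
python3 -m inch '[[0.3,35,2,0,-0.017],[0.3,40,3,0,0],[0.3,30,2,0,0],[0.3,0,0,0,0]]' >/dev/null; python3 -c "
from h import *; jig()"
```

```text
t 17.15 jig xy [157.9  -2.4] z 199.3 dyaw(twist needed) -0.005 tilt [ 0.015 -0.048] Fjig [-0.2 -0.3] Fz -0.3 grip 56.5
```

```bash
python3 -m inch '[[0.3,2,-1.5,20,0],[0.3,2,0,20,0],[0.3,0,0,12,0],[0.3,0,0,0,0]]' 8 >/dev/null; python3 -c "
from h import *; jig()"
```

```text
t 17.65 jig xy [156.5  -1.8] z 146.0 dyaw(twist needed) -0.009 tilt [ 0.016 -0.049] Fjig [-0.5 -0.8] Fz 0.3 grip 56.5
```

```bash
python3 -m inch '[[-0.9,1,-0.8,2,0],[-0.9,0,0,0,0],[-0.9,0,0,0,0],[-0.9,0,0,0,0],[-0.9,0,0,0,0]]' 10 >/dev/null; python3 -m inch '[[-0.9,0,0,0,0]]'>/dev/null; python3 -c "
from h import *; jig()"
```

```text
t 18.4 jig xy [157.1  -1.4] z 145.8 dyaw(twist needed) -0.01 tilt [ 0.016 -0.047] Fjig [ 0.2 -0.1] Fz -0.0 grip 24.8
```

Knob gripped. I follow the arc in small pieces, checking the force.

```bash
python3 -m inch '[[-0.9,-17,0,-7,0],[-0.9,-18,0,-3.5,0],[-0.9,0,0,0,0]]' >/dev/null; python3 -c "
from h import *; jig()"
```

```text
t 18.77 jig xy [119.4  -1.2] z 158.8 dyaw(twist needed) -0.011 tilt [ 0.017 -0.047] Fjig [-1.   0.5] Fz -3.5 grip 24.4
```

```bash
python3 -m inch '[[-0.9,-18,0,2.5,0],[-0.9,-15,0,3.5,0],[-0.9,0,0,0,0]]' >/dev/null; python3 -c "
from h import *; jig()"
```

```text
t 19.15 jig xy [85.9 -1.1] z 157.0 dyaw(twist needed) -0.01 tilt [ 0.016 -0.043] Fjig [-0.6 -0. ] Fz -4.5 grip 24.8
```

```bash
python3 -m inch '[[-0.9,-17,0,9,0],[-0.9,-14,0,9,0],[-0.9,0,0,0,0]]' >/dev/null; python3 -c "
from h import *; jig()"
```

```text
t 19.52 jig xy [52.1 -0.9] z 142.5 dyaw(twist needed) -0.009 tilt [ 0.016 -0.045] Fjig [-0.3 -0.8] Fz -1.2 grip 23.9
```

```bash
python3 -m inch '[[-0.9,-14,0,14,0],[-0.9,-9,0,14,0],[-0.9,0,0,0,0]]' >/dev/null; python3 -c "
from h import *; jig()"
```

```text
t 19.9 jig xy [23.3 -0.8] z 116.8 dyaw(twist needed) -0.009 tilt [ 0.016 -0.052] Fjig [-0.9 -0.8] Fz -1.8 grip 24.8
```

```bash
python3 -m inch '[[-0.9,-5,0,15,0],[-0.9,-4,0,13,0],[-0.9,0,0,0,0]]' >/dev/null; python3 -c "
from h import *; jig()"
```

```text
t 20.27 jig xy [ 7.8 -0.7] z 89.7 dyaw(twist needed) -0.008 tilt [ 0.016 -0.06 ] Fjig [-2. -0.] Fz -1.2 grip 24.5
```

```bash
python3 -m inch '[[-0.9,2,0,6,0],[-0.9,0,0,3,0],[-0.9,0,0,0,0]]' >/dev/null; python3 -c "
from h import *; jig()"
```

```text
t 20.65 jig xy [ 5.1 -0.7] z 81.4 dyaw(twist needed) -0.008 tilt [ 0.017 -0.067] Fjig [-3.8  0.3] Fz -0.5 grip 25.0
```

Release, lift away and look.

```bash
python3 -m inch '[[0.3,0,0,0,0],[0.3,0,0,0,0],[0.3,0,0,0,0],[0.3,0,0,0,0],[0.3,0,0,0,0]]' >/dev/null; python3 -c "
from h import *; jig()";  python3 -m inch '[[0.3,0,0,-20,0],[0.3,0,0,-40,0],[0.3,-30,0,-40,0],[0.3,-60,0,0,0],[0.3,-50,0,0,0]]' >/dev/null; python3 -m inch '[[0.3,-20,0,0,0],[0.3,0,0,0,0]]' >/dev/null; python3 - <<'E'
from h import *
jig()
d=img("wrist","pics/f.png");e=img("scene","pics/fs.png")
W=cloud(d)*1000;B=np.array([[np.cos(Y),np.sin(Y)],[-np.sin(Y),np.cos(Y)]])
q=(W[...,:2]-J0)@B.T
hs=cv2.cvtColor(d["color"],cv2.COLOR_RGB2HSV)
m=(hs[...,1]>170)&(hs[...,2]>60)&((hs[...,0]<6)|(hs[...,0]>174))&(abs(q[...,1])<25)
print("knob",m.sum(),np.nanmedian(q[m],axis=0),"top z",np.nanpercentile(W[...,2][m],97))
m=(W[...,2]>38)&(W[...,2]<47)&(abs(q[...,1])<15)&(q[...,0]<20)
print("tail x",np.nanpercentile(q[...,0][m],1))
E
```

```text
t 21.27 jig xy [11.6 -2.1] z 82.3 dyaw(twist needed) -0.002 tilt [ 0.018 -0.061] Fjig [-0.1  0.6] Fz -0.2 grip 55.5
t 22.15 jig xy [-144.8   -1.8] z 196.3 dyaw(twist needed) 0.001 tilt [ 0.02 -0.06] Fjig [1.8 0.1] Fz -0.8 grip 56.2
knob 0 [nan nan] top z nan
tail x -36.6325356706599
  return np.nanmean(a, axis, out=out, keepdims=keepdims)
  return np.nanmean(a, axis, out=out, keepdims=keepdims)
```

View pics/f.png

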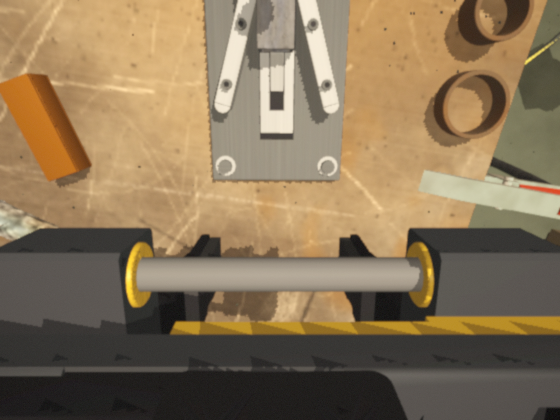

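View pics/fs.png

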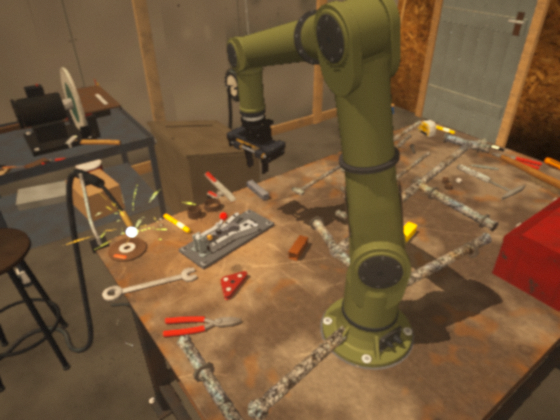

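Wrist: the tube's tail is still at the catch (277,50). Scene: the knob is now over the tube at (224,215), the gripper is clear and the bystanders are in place. Last I check the knob's height by projection.

```bash
python3 - <<'E'
from h import *
u=np.array([np.cos(Y),np.sin(Y)])
for n,box in(("scene",(200,195,250,235)),("top",(160,150,290,240))):
    d=img(n);W=cloud(d)*1000
    hs=cv2.cvtColor(d["color"],cv2.COLOR_RGB2HSV);m=(hs[...,1]>150)&(hs[...,2]>60)&((hs[...,0]<6)|(hs[...,0]>174))
    k=np.zeros_like(m);x0,y0,x1,y1=box;k[y0:y1,x0:x1]=m[y0:y1,x0:x1];v,uu=np.nonzero(k)
    print(n,k.sum(),uu.mean() if k.any() else None,v.mean() if k.any() else None,"surface",np.nanmedian(W[k],axis=0) if k.any() else None)
    for a in(0,.05,.1,.2):
        f=.2545+a;P=J0+u*(112-104.3*np.cos(f));print("  clamp",a,proj(d,[*P/1000,.066+.1043*np.sin(f)]).round(1))
    if n=="top": tube(d,.016,.045,60)
E
```

```text
scene 41 223.0 215.7560975609756 surface [525.15699207 112.66754261  99.00169149]
  clamp 0 [223.9 216.1]
  clamp 0.05 [223.5 214.9]
  clamp 0.1 [222.9 213.8]
  clamp 0.2 [221.7 211.8]
top 28 210.57142857142858 188.82142857142858 surface [528.68413751 112.41309689 102.83891172]
  clamp 0 [213.6 188.9]
  clamp 0.05 [212.7 188.5]
  clamp 0.1 [211.8 188.2]
  clamp 0.2 [209.6 187.7]
[258  60   9  18 107] [870.8 -15.5] [50.3 21.3] 4.611271858215332 0.039909898418884926
[302 104  11  45 404] [ 715.2 -131.9] [ 24.3 123.1] 89.5218734741211 0.02467795434691726
[501 112  37  15  92] [ 723.4 -698.1] [ 13.9 102.6] 15.462824821472168 0.017443275143290988
[199 119  19  19 135] [712.4 129.7] [47.5 46.2] 5.7500224113464355 0.027478658184257685
[444 121 116  42 580] [ 659.2 -650.3] [ 49.6 323.7] 11.463205337524414 0.019072500837181268
[118 122  13  15 136] [709.9 350.1] [35.3 31.7] 3.665278911590576 0.03412557676226115
[179 131  10  29  74] [668.9 196.9] [78.2 15.6] 12.32357406616211 0.01785314751205603
[408 139  23  11  61] [ 657.5 -428.1] [13.6 63.4] 13.500101089477539 0.018202598581076167
[504 143
[... 733 characters left out ...]
.3 205.5] [20.5 35.7] 14.531356811523438 0.01999740389703488
[364 231  14  20 141] [ 403.1 -281. ] [33.3 46.6] 68.6285171508789 0.020299846064004513
[ 298  231  262  151 5866] [ 266.2 -424.2] [640.  381.4] 82.83432006835938 0.03813238222879604
[260 251  37  29 436] [346.4 -47.2] [30.6 90.4] 30.641122817993164 0.02974800637808249
[167 261  31  27 254] [337.7 201.1] [55.6 82. ] 27.398813247680664 0.017956522724875607
[392 309  39  22 457] [ 202.5 -375.8] [30.6 91.4] 15.932682991027832 0.029568064064496462
[  90  322   20   98 1201] [100.8 392.3] [229.5  42.9] 0.11283356696367264 0.037290215994651564
[ 237  359  254   54 3326] [  56.7 -244. ] [125.5 607.1] 1.5936462879180908 0.03783359226396209
```

```bash
python3 -c "
from h import *; jig(); print(ctrl.close_job())"
```

```text
t 22.35 jig xy [-140.9   -2.5] z 195.7 dyaw(twist needed) 0.007 tilt [ 0.019 -0.059] Fjig [ 0.3 -0.3] Fz -0.7 grip 56.8
the job is handed in; nothing more can be done
None
```

The tube is in the jig against the stop with the catch up behind it. The red-knob clamp is swung over onto it. I handed the job in at 22.4 s with the gripper clear of everything.

**What I did:**
- I gripped the short 30 x 90 mm tube, laid it on the plate at the mouth and slid its nose into the throat.
- I then pushed on its tail with shut fingers. The ejector touched and the hard stop came 10 mm later. The last push read 17 N.
- I gripped the knob lightly, guided the clamp down along its arc and let go.

**Last checks:**
- **Tube:** its tail stayed at jig x of about -36 to -37 mm after I let go, where an uncaught tube would have sprung back about 10 mm.
- **Catch:** the tongue read 18 mm above the bench, about 6 mm over the plate.
- **Clamp:** the scene camera puts the knob within about 0.02 rad of fully down. The knob's surface height also fits that.
- **Bystanders:** the thin tube reads the same as before to within about 3 mm. The marker looked unmoved, but I had no earlier measurement to compare it with.

**What disagreed:** the knob's column in the top view was about 3 px off and alone would suggest about 0.15 rad. Only 28 pixels of the knob were visible there, so I trusted the heights. I did not press the foot down to test it.

**What went wrong:** on the first grasp I lifted before the fingers had closed. The tube had not moved, so I repeated the grasp.

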